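Zero the bore gauge and hold its non-contact probe in a sleeve

ROBOT

A 6-joint arm with a two-finger parallel gripper is mounted at the origin on the work surface. World frame = base frame: x ahead of the robot, y to its left, z up, the work surface at z = 0. Lengths are in m, angles in rad, forces in N, time in s.
With the tool pointing down it reaches from about 0.35 to 0.775 m from the base axis. Payload 5.5 kg.
Tool frame: the origin (TCP) lies between the finger pads; the fingertips stand 19 mm ahead of it and the grasp point (between the pads) is the TCP; z points along the fingers, y is the line along which they close (so a half turn about z gives the same grasp; the last joint's range is limited). The gripper opens to 85 mm and grips with 20 to 120 N. Pads are 22 mm wide; open, the fingers measure 114 mm over their backs; the gripper's body (76 mm by 85 mm) begins 54 mm behind the grasp point. The pads swing forward as they close: fully open they stand 13 mm farther back than shut.
Start: joints at [-1.461, 0.313, 0.046, 1.304, 0, 1.431], TCP at [0.142, -0.557, 0.25] pointing down, gripper open.
Joint ranges: [-2.76, 2.76], [-0.86, 1.69], [-1.03, 1.26], [-2.2, 2.34], [-1.47, 1.5], [-3.14, 3.14]. Speed limits (rad/s): [2.57, 2.57, 3.14, 3.14, 3.14, 3.14].

INTERFACE

Orientations are given as a unit quaternion [w, x, y, z].
In Python, from workcell import env gives the robot as it stands.
- The arm moves only by the tool carry_out, never from a script. Its argument "increments" is a list that holds one entry, the list of rows, each a list of 6 numbers: the shift along the tool's x, y, z each as a share of 50 cm, from -1 to 1, then the turn, a rotation vector about the tool's x, y, z each as a share of 2 pi rad, from -1 to 1. In form: [[[x, y, z, ax, ay, az], ...]]. A call has 1 to 5 rows; each row is the pose to reach, as a shift and turn from the pose commanded when the call began, along the tool's axes at that moment, turning the shorter way round; what a row does not reach only later rows make up. A row lasts 1/8 s, in which the tool goes at most 62.5 mm and 10.7 degrees, less where a joint would pass 70% of its speed; a pose out of reach is approached as far as the arm can. A call with a number of a shift or a turn outside -1 to 1 is refused whole. A call with a gripper value outside its range is refused whole. "jaw" is the closure, from 0 (fully open) to 1 (shut), set as the call begins (left out, the last holds). The fingers move at their own pace and stop on an object; "squeeze" is the grip in N (left out, the last holds). Time passes only in rows, so rows that repeat a pose let the fingers close. It gives the time, the measured TCP pose, the force, the opening and the grip force at its end, in the units of the state.
- env.get_state(): the state, without advancing time (a new reading comes with each control period).
- env.read_camera(name): name is "side" or "top"; returns a dict with "frame" (420x560x3 uint8, blue, green, red), "z_map" (420x560 float32, m along the optical axis (not along the pixel's ray), 0 where there is no reading), "intrinsics" (3x3 intrinsics, pixels), "R" (3x3) and "t" (3): a world point X has camera coordinates R X + t. Camera axes: x right, y down, z forward; pixel columns grow to the right and rows downward; lengths in m; the calibration is good to about 2 mm. A picture is of the moment at which its call begins.
- env.hand_in(): hands the job in; it is judged then, once.
Trained networks look in the newest picture that a camera, given by its name, has taken for a name from the list of things; names that differ only in an ending like _2 or _b are one class to them, and where a whole thing is asked for, a point or a joint stands for the part that bears it (a point fixed in the world has none). Each returns a list of dicts, best first, with "score" (0 to 1); they miss things now and then, are a little off and sometimes report something else, mostly with a low value. They report only what shows in the picture. A call takes as long as a camera call. They do not tell look-alikes from the thing itself.
- env.find_in(camera, name): "position" ([x, y, z] in m, in world coordinates, good to about 4 mm: the middle of the surface that is visible of it).
The state is a dict: "clock": time; "joint_pos": joint angles; "qvel": joint speeds; "tau": joint torques, N m; "tcp_pos": TCP position; "orientation": TCP orientation; "wrist_force": force on the tool from outside, world axes, zero at the start; "ft_torque": the same for the moment, N m; "finger_gap": finger opening in m; "grip_force": force on a finger pad.
Only numpy, scipy, OpenCV 4.12 (cv2) and the standard library are available. Lean on these libraries where they do the work, as an engineer would, in place of code of your own. Each camera call takes 0.05 s, during which the arm holds its last target. There are 200 camera calls.

TASK

Turn the grey knob on the blue gauge unit until its red pointer lines up with the yellow zero mark and let go of it; then lift the thin probe with the red handle out of its rack and lower it upright into the steel sleeve through the brass guide bush, until the yellow ring on its stem is level with the top of the bush. The probe measures without contact: it must never touch the bush, the bore or any other part of the sleeve. Finish while still holding the probe there, centred and still in the bore (the program ends with the probe in the gripper), the knob left at zero and the other loose things left where they are.

Things in the scene. Friction and masses are not known exactly. Their poses are not given: they have to be found in the camera images.
- unit: blue gauge unit, a box 130 x 130 x 50 mm fixed to the bench, a black dial face with white ticks on its top. Origin: centre of its underside, z up. The yellow zero mark on the face lies on its +x side, 38 to 58 mm from the knob's axis; the knob's axis is vertical through the box's centre.
- dial (a joint): angle of the zero knob on the gauge unit, rad: 0 when the red pointer is at the yellow zero mark (within 0.1 is good), positive when the pointer is clockwise of it seen from above. Range -1.2 to 1.8; stays where left (friction 0.04 N m, no spring, no stop at zero). It starts 0.5 to 1.3 clockwise of zero: turn it counterclockwise.
- dial_grip (a point): grip point of the zero knob: on its axis, 75 mm above the bench. The grey grip bar is 52 mm long, 12 mm wide, from 58 to 83 mm above the bench, on an aluminium disc of 64 mm diameter (top at 58 mm). Its x axis turns with the knob, along the bar to the red pointer; z up. Pinch the bar across its width from above.
- rack: aluminium probe rack fixed to the bench: a plate 70 mm (x) by 170 mm (y), its top 100 mm above the bench, on two end legs. Two holes of 18 mm diameter at y = -50 and +50 mm, one with each probe, hanging upright by its collar. Origin: centre of its underside, z up.
- probe: probe to use, 110 to 225 g: steel stem 10 mm diameter, 90 mm long, with a yellow ring; then a collar 34 mm diameter (90 to 96 mm above the tip); then a round red handle 28 mm diameter (96 to 150 mm above the tip). Origin: tip of the stem; z along the stem to the handle. It starts hanging upright by its collar in either rack hole, tip 10 mm above the bench, free to lift out.
- probe_handle (a point): grip point of the red handle: on its axis, 125 mm above the probe's tip.
- probe_tip (a point): lower end of the probe's stem, on its axis.
- probe_mark (a point): middle of the yellow ring (4 mm high) on the probe's stem, on its axis, 50 mm above the tip.
- sleeve: steel sleeve, 76 mm outer diameter, upright on a grey base plate 120 x 120 x 12 mm fixed to the bench; on top (at 90 mm) a brass guide bush, 46 mm outer diameter, 10 mm high. One straight vertical bore of 28 mm diameter runs through both, 88 mm deep to the base plate. Origin: centre of the underside, on the bore's axis; z up.
- bore_mouth (a point): centre of the bore's mouth, at the top of the brass bush, 100 mm above the bench; z up along the bore.
- thick_probe: bystander: the other probe, blue handle, stem of 15 mm diameter and no ring, otherwise of the same sizes, in the other rack hole. Origin: tip of its stem.
- setting_ring: bystander: loose steel ring, 60 mm outer diameter, 32 mm hole, 18 mm high, lying on the bench. Origin: centre of its underside.
- jar: bystander: loose amber jar with a white cap, 54 mm diameter, 75 mm high, standing on the bench. Origin: centre of its underside.
- screwdriver: bystander: loose screwdriver with an orange handle, 170 mm long, lying on the bench along its x axis.
Things that resemble listed ones, but are neither listed nor needed, are in the scene too. There is more than one size of the probe; the job needs the larger. Several things have the shape of the unit; the one meant has the colours described above.

How it is judged:
By the outcome, as a careful person would: the job done as asked, in the order asked, and still so for the second after the job is handed in, while the arm keeps its last pose, push and grip.
It also fails if it takes over 64 s, if anything falls off the work surface, if the arm or the gripper's body presses on something with over 40 N, if the wrist force passes 120 N, or if a joint passes its speed limit or range.

## Working session

There is one attempt and no reset: what is moved stays moved. The work goes in short steps, Python scripts to look and compute and a tool call to move; the robot and the scene stay as the last step left them, time stands still between calls to the robot, and variables do not carry over. Pictures are saved under pics/ and viewed, at most 10 in all, crops included, and the job is handed in when it is done.

Besides the shell and the picture viewer there is one more tool, called after "Emit:" as name(argument=value, ...), one argument or row to a line, values as JSON. carry_out: Moves the arm, as the interface text tells. Its arguments: {"type":"object","properties":{"increments":{"type":"array","items":{"type":"array","items":{"type":"array","items":{"type":"number","minimum":-1,"maximum":1}}}},"jaw":{"type":"number"},"squeeze":{"type":"number"}},"required":["increments"]}

```bash
mkdir -p pics
python3 - <<'E'
from workcell import env
import cv2,numpy as np
for c in("top","side"):
    d=env.read_camera(c); cv2.imwrite(f"pics/{c}0.png",d["frame"]); np.savez(f"{c}0.npz",**d)
    print(c,d["intrinsics"].tolist(),d["R"].round(3).tolist(),d["t"].round(3).tolist())
    for n in("unit","dial_grip","rack","probe","probe_handle","thick_probe","sleeve","bore_mouth"):
        print(n,[(np.round(r["position"],3).tolist(),round(r["score"],2)) for r in env.find_in(c,n)])
print(env.get_state())
E
```

```text
top [[489.3224202530213, 0.0, 278.07172336299976], [0.0, 489.3224202530213, 206.95092159792628], [0.0, 0.0, 1.0]] [[0.012, -1.0, -0.024], [-0.994, -0.009, -0.106], [0.105, 0.025, -0.994]] [0.015, 0.577, 1.288]
unit [([0.404, 0.047, 0.048], 0.93), ([0.6, 0.036, 0.051], 0.82), ([0.577, -0.276, 0.162], 0.69)]
dial_grip [([0.599, 0.03, 0.054], 0.8), ([0.405, 0.05, 0.056], 0.67), ([0.52, 0.311, 0.016], 0.49)]
rack [([0.562, -0.326, 0.105], 0.84), ([0.522, 0.312, 0.015], 0.27)]
probe [([0.604, 0.03, 0.056], 0.71), ([0.578, -0.272, 0.162], 0.54), ([0.572, -0.192, 0.103], 0.51)]
probe_handle [([0.579, -0.28, 0.16], 0.7)]
thick_probe [([0.557, -0.375, 0.157], 0.51)]
sleeve [([0.522, 0.312, 0.011], 0.93), ([0.581, -0.278, 0.16], 0.51)]
bore_mouth [([0.52, 0.313, 0.016], 0.85), ([0.578, -0.275, 0.161], 0.17)]
side [[455.03448244267094, 0.0, 287.1130588685698], [0.0, 455.03448244267094, 204.5312213761617], [0.0, 0.0, 1.0]] [[0.956, -0.294, -0.006], [-0.184, -0.579, -0.794], [0.23, 0.76, -0.607]] [-0.527, 0.202, 0.907]
unit [([0.4, 0.018, 0.05], 0.71), ([0.588, 0.001, 0.05], 0.63)]
dial_grip [([0
[... 495 characters left out ...]
'clock': 0.9, 'joint_pos': array([-1.46063512e+00,  3.13181758e-01,  4.60737518e-02,  1.30359884e+00,
       -3.27346534e-05,  1.43117122e+00]), 'qvel': array([ 0.00010351,  0.00129059,  0.00072073,  0.00051744, -0.00019601,
        0.00102815]), 'tau': array([ 7.41527697e-05, -4.80445433e+01,  2.98816252e+01,  4.45072442e-05,
       -8.71262887e-05,  1.71737760e-06]), 'tcp_pos': array([ 0.14210872, -0.55718882,  0.25032282]), 'orientation': array([ 4.44960424e-05,  9.92210981e-01,  1.24568720e-01, -1.70246638e-05]), 'wrist_force': array([-0.09947742, -0.10237341,  0.20149222]), 'ft_torque': array([ 0.00315475, -0.02226976,  0.05545923]), 'grip_force': 0.0, 'finger_gap': 0.08569806929388624}
```

View pics/top0.png

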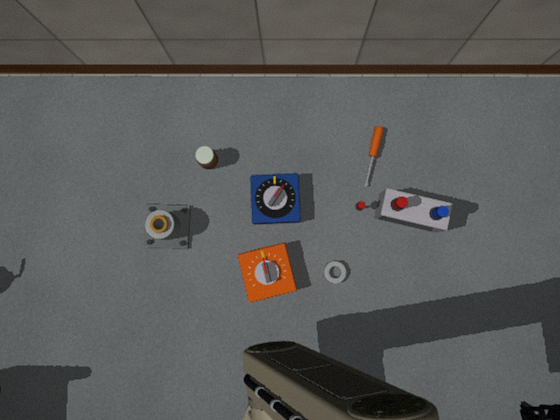

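View pics/side0.png

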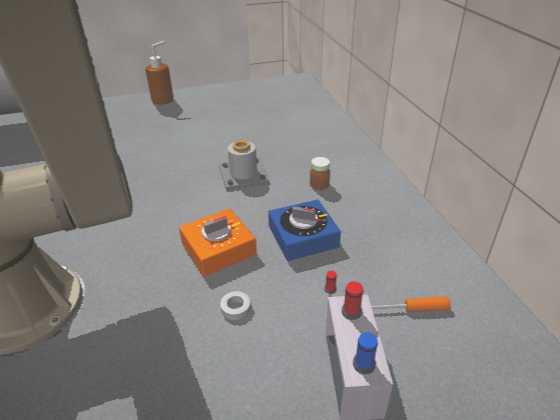

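```bash
cat > h.py <<'E'
import numpy as np,cv2
def load(c,i): return dict(np.load(f"{c}{i}.npz"))
def px2w(d,uv,z):
    "pixel(s) -> world on plane z"
    K,R,t=d["intrinsics"],d["R"],d["t"]; uv=np.atleast_2d(uv).astype(float)
    r=np.c_[uv,np.ones(len(uv))]@np.linalg.inv(K).T@R; o=-R.T@t
    return o+r*((z-o[2])/r[:,2])[:,None]
def cloud(d):
    h,w=d["z_map"].shape; u,v=np.meshgrid(range(w),range(h))
    p=np.stack([u,v,np.ones_like(u)],-1)@np.linalg.inv(d["intrinsics"]).T*d["z_map"][...,None]
    return (p-d["t"])@d["R"]
def mask(d,col):
    H=cv2.cvtColor(d["frame"],cv2.COLOR_BGR2HSV); h,s,v=H[...,0],H[...,1].astype(int),H[...,2]
    return {"red":((h<6)|(h>172))&(s>130)&(v>60),"yellow":(h>20)&(h<34)&(s>130)&(v>100),
      "brass":(h>12)&(h<28)&(s>90)&(v>60),"blue":(h>105)&(h<130)&(s>130)&(v>50),"white":(s<60)&(v>140)}[col]
E
python3 - <<'E'
from h import *
for c in("top","side"):
    d=load(c,0);P=cloud(d);ok=d["z_map"]>0
    def sel(m,x,y,r,z0,z1): return m&ok&(np.hypot(P[...,0]-x,P[...,1]-y)<r)&(P[...,2]>z0)&(P[...,2]<z1)
    def rep(n,m,z):
        v,u=np.nonzero(m)
        if len(u)==0: print(c,n,'none');return
        w=px2w(d,np.c_[u,v],z); print(c,n,len(u),"px",u.mean().round(1),v.mean().round(1),"mean",w.mean(0).round(4),"mid",((w.min(0)+w.max(0))/2).round(4),"ext",np.ptp(w,axis=0).round(3),"zmed",np.median(P[m][:,2]).round(4))
    A=np.ones_like(ok)
    rep("redtop",sel(A,.577,-.28,.04,.153,.17),.160)
    rep("bluetop",sel(A,.555,-.38,.04,.153,.17),.160)
    rep("bush",sel(A,.52,.305,.05,.095,.106),.100)
    rep("sleevetop",sel(A,.52,.305,.06,.084,.106),.09)
    rep("unittop",sel(A,.595,.025,.12,.046,.054),.05)
    rep("bar",sel(A,.595,.025,.06,.074,.09),.083)
    rep("disc",sel(A,.595,.025,.06,.055,.062),.058)
    rep("rack",sel(A,.565,-.33,.15,.095,.106),.100)
    m=sel(mask(d,"red"),.595,.025,.07,.03,.09); rep("pointer",m,.0585)
    m2=sel(mask(d,"yellow"),.595,.025,.08,.03,.09); rep("zero",m2,.051)
    m=sel(mask(d,"blue"),.595,.025,.12,.03,.06); v,u=np.nonzero(m)
    print(cv2.minAreaRect(px2w(d,np.c_[u,v],.05)[:,:2].astype(np.float32)))
d=load("top",0)["frame"]
cr=lambda f,a,b,w,h,s:cv2.resize(f[b:b+h,a:a+w],None,fx=s,fy=s,interpolation=cv2.INTER_CUBIC)
a=cr(d,230,165,85,70,4.5);b=cr(d,350,175,110,70,4.1)
s=load("side",0)["frame"];e=cr(s,255,190,100,70,3.8);f=cr(d,130,190,85,70,3.8)
o=np.zeros((590,800,3),np.uint8);o[:a.shape[0],:a.shape[1]]=a
b=cr(d,350,175,100,70,4);o[:b.shape[0],390:390+b.shape[1]]=b;o[320:320+e.shape[0],:e.shape[1]]=e;o[320:320+f.shape[0],400:400+f.shape[1]]=f
cv2.imwrite("pics/crop1.png",o)
E
```

```text
top redtop 108 px 401.9 201.3 mean [ 0.5798 -0.2816  0.16  ] mid [ 0.5794 -0.2807  0.16  ] ext [0.027 0.027 0.   ] zmed 0.1592
top bluetop 112 px 442.7 210.7 mean [ 0.558 -0.379  0.16 ] mid [ 0.5584 -0.3785  0.16  ] ext [0.027 0.026 0.   ] zmed 0.1594
top bush 161 px 159.0 222.9 mean [0.5259 0.3234 0.1   ] mid [0.5243 0.3184 0.1   ] ext [0.044 0.057 0.   ] zmed 0.0988
top sleevetop 589 px 160.1 223.4 mean [0.5252 0.3232 0.09  ] mid [0.5251 0.3235 0.09  ] ext [0.075 0.073 0.   ] zmed 0.0906
top unittop 1664 px 275.5 198.1 mean [0.5988 0.0276 0.05  ] mid [0.5717 0.028  0.05  ] ext [0.19  0.132 0.   ] zmed 0.0498
top bar 99 px 275.0 195.6 mean [0.6009 0.0279 0.083 ] mid [0.6    0.0279 0.083 ] ext [0.047 0.036 0.   ] zmed 0.0825
top disc 316 px 276.0 197.4 mean [0.5996 0.026  0.058 ] mid [0.5942 0.0245 0.058 ] ext [0.114 0.108 0.   ] zmed 0.0578
top rack 1512 px 414.1 208.6 mean [ 0.5688 -0.3257  0.1   ] mid [ 0.5693 -0.3027  0.1   ] ext [0.103 0.237 0.   ] zmed 0.1001
top pointer 26 px 278.8 190.2 mean [0.6187 0.0189 0.0585] mid [0.6179 0.0196 0.0585] ext [0.03  0.024 0.   ] zmed 0.0826
[... 862 characters left out ...]
px 303.8 210.3 mean [0.5986 0.0238 0.083 ] mid [0.5988 0.0237 0.083 ] ext [0.048 0.043 0.   ] zmed 0.0812
side disc 239 px 303.2 220.9 mean [0.5954 0.0178 0.058 ] mid [0.6011 0.0246 0.058 ] ext [0.066 0.056 0.   ] zmed 0.0577
side rack 3146 px 357.1 342.9 mean [ 0.5631 -0.3385  0.1   ] mid [ 0.5675 -0.302   0.1   ] ext [0.105 0.239 0.   ] zmed 0.0997
side pointer 25 px 312.4 213.3 mean [0.6242 0.037  0.0585] mid [0.6221 0.0355 0.0585] ext [0.024 0.053 0.   ] zmed 0.0821
side zero 16 px 322.2 214.9 mean [0.6473 0.0331 0.051 ] mid [0.6477 0.033  0.051 ] ext [0.018 0.007 0.   ] zmed 0.0513
((0.597693920135498, 0.027135353535413742), (0.12659937143325806, 0.12709909677505493), 3.173311948776245)
```

View pics/crop1.png

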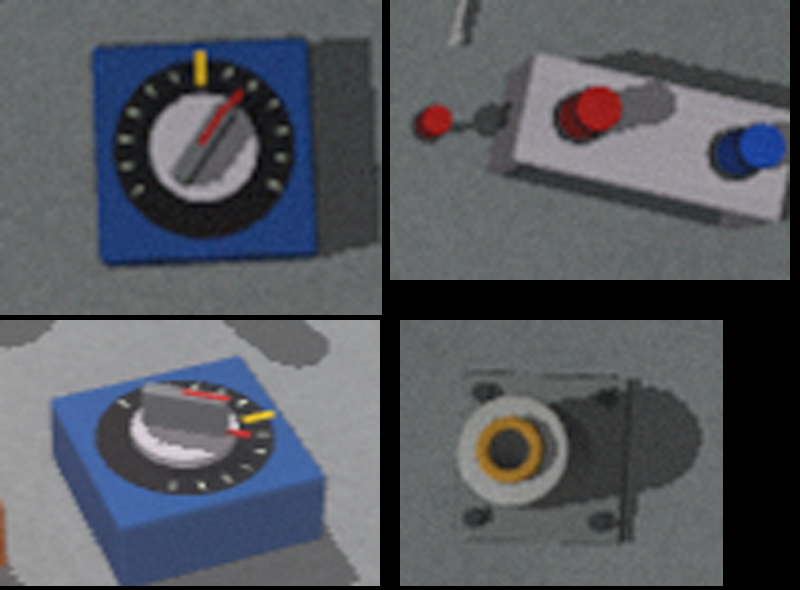

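The blue unit at top pixel (275,198) is the one meant; the orange one at (267,272) has the wrong colours. There are two red probes: the large one hanging in the rack at (401,202) and a small one outside it at (361,205). I'll use the larger, in the rack. The bore is at (159,223). The pointer sits about 40° clockwise of the yellow mark.

```bash
cat >> h.py <<'E'
from scipy.spatial.transform import Rotation as Ro
def plan(s,p,yaw):
    "row (shift share, turn share) from state to tool-down pose at p with tool x at yaw"
    q=s["orientation"]; A=Ro.from_quat([q[1],q[2],q[3],q[0]])
    B=Ro.from_rotvec([0,0,yaw])*Ro.from_euler('x',np.pi)
    psi=np.arctan2(*A.as_matrix()[1::-1,0])
    return (A.inv().apply(np.array(p)-s["tcp_pos"])/.5).round(4), ((A.inv()*B).as_rotvec()/2/np.pi).round(4), round(psi,4)
E
python3 - <<'E'
from h import *
from workcell import env
for c in("top","side"):
    d=load(c,0);P=cloud(d)
    near=np.hypot(P[...,0]-.598,P[...,1]-.027)
    m=(near<.04)&(P[...,2]>.0785)&(P[...,2]<.09); v,u=np.nonzero(m)
    w=px2w(d,np.c_[u,v],.083)[:,:2]; r=cv2.minAreaRect(w.astype(np.float32)); e=np.linalg.eigh(np.cov(w.T))[1][:,1]
    print(c,len(u),w.mean(0).round(4),r,"bar deg",np.degrees(np.arctan2(*(e*np.sign(e[0]))[::-1])).round(1))
    m=mask(d,"red")&(near<.07); v,u=np.nonzero(m); print(sorted(zip(u.tolist(),v.tolist(),P[m][:,2].round(3).tolist())))
print(plan(env.get_state(),[.598,.0275,.25],np.pi-.7))
E
```

```text
top 90 [0.6013 0.0278] ((0.6011202335357666, 0.02760849893093109), (0.012279867194592953, 0.051317162811756134), 57.18636703491211) bar deg -32.6
[(274, 196, 0.081), (275, 194, 0.085), (275, 195, 0.084), (275, 196, 0.083), (276, 193, 0.081), (276, 194, 0.087), (276, 195, 0.085), (277, 191, 0.084), (277, 192, 0.083), (277, 193, 0.088), (278, 190, 0.081), (278, 191, 0.084), (278, 192, 0.083), (279, 189, 0.083), (279, 190, 0.084), (280, 188, 0.082), (280, 189, 0.083), (281, 186, 0.051), (281, 187, 0.055), (281, 188, 0.083), (282, 185, 0.055), (282, 186, 0.058), (282, 187, 0.063), (283, 185, 0.059), (283, 186, 0.059), (283, 187, 0.048)]
side 101 [0.5998 0.0267] ((0.599689245223999, 0.026394132524728775), (0.015788715332746506, 0.051718004047870636), 57.1027717590332) bar deg -33.2
[(303, 208, 0.084), (304, 208, 0.083), (304, 209, 0.085), (305, 209, 0.083), (306, 209, 0.082), (307, 209, 0.08), (308, 209, 0.083), (309, 209, 0.084), (310, 209, 0.084), (310, 210, 0.085), (311, 210, 0.084), (312, 210, 0.084), (313, 210, 0.083), (314, 210, 0.086), (315, 210, 0.082), (315, 219, 0.06), (316, 219, 0.06), (317, 219, 0.061), (317, 220, 0.059), (318, 219, 0.059), (318, 220, 0.058), (319, 219, 0.06), (319, 220, 0.059), (320, 219, 0.06), (320, 220, 0.059)]
(array([ 1.1726e+00, -9.0770e-01,  5.0000e-04]), array([-0.    ,  0.    , -0.3488]), np.float64(0.2498))
```

Emit:
carry_out(
  increments=[
    [[0.096, -0.074, 0, 0, 0, -0.029], [0.192, -0.148, 0, 0, 0, -0.058], [0.288, -0.222, 0, 0, 0, -0.087], [0.384, -0.296, 0, 0, 0, -0.116], [0.48, -0.37, 0, 0, 0, -0.145]],
  ],
  jaw=0,
  squeeze=30,
)

```text
clock: 1.52
tcp_pos: [0.3299, -0.3171, 0.2506]
orientation: [0.001, 0.835, 0.551, 0.0]
wrist_force: [1.0, 0.5, -0.3]
finger_gap: 0.0855
grip_force: 0.0
```

Run:
```python
from h import *
from workcell import env
s=env.get_state();print(s["tcp_pos"],s["joint_pos"].round(3),plan(s,[.5995,.0275,.25],np.pi-.575))
```

```text
[ 0.32990645 -0.31712755  0.25057907] [-0.941  0.085 -0.238  1.246  0.     1.034] (array([0.8458, 0.2244, 0.001 ]), array([ 1.000e-04,  2.000e-04, -2.229e-01]), np.float64(1.1663))
```

Emit:
carry_out(
  increments=[
    [[0.096, 0.025, 0, 0, 0, -0.029], [0.2, 0.053, 0, 0, 0, -0.058], [0.32, 0.085, 0, 0, 0, -0.087], [0.44, 0.117, 0, 0, 0, -0.116], [0.54, 0.143, 0, 0, 0, -0.145]],
  ],
)

```text
clock: 2.15
tcp_pos: [0.5034, -0.0975, 0.2505]
orientation: [0.0, 0.507, 0.862, 0.0]
wrist_force: [0.4, -0.4, 0.2]
finger_gap: 0.0855
grip_force: 0.0
```

Run:
```python
from h import *
from workcell import env
s=env.get_state();print(s["tcp_pos"],s["joint_pos"].round(3),plan(s,[.5995,.0275,.17],np.pi-.575))
```

```text
[ 0.50338141 -0.09747682  0.25054375] [-0.348  0.192 -0.113  1.265 -0.     0.715] (array([0.125 , 0.2895, 0.1611]), array([ 0.0001,  0.0001, -0.0776]), np.float64(2.0789))
```

Emit:
carry_out(
  increments=[
    [[0.04, 0.09, 0.03, 0, 0, -0.025], [0.08, 0.185, 0.08, 0, 0, -0.05], [0.125, 0.2895, 0.13, 0, 0, -0.0776], [0.125, 0.2895, 0.161, 0, 0, -0.0776], [0.125, 0.2895, 0.161, 0, 0, -0.0776]],
  ],
)

```text
clock: 2.78
tcp_pos: [0.5977, 0.025, 0.1681]
orientation: [-0.002, 0.287, 0.958, -0.001]
wrist_force: [-0.8, -0.6, 0.8]
finger_gap: 0.0853
grip_force: 0.0
```

Run:
```python
from h import *
from workcell import env
s=env.get_state();print(s["tcp_pos"],s["joint_pos"].round(3),plan(s,[.5995,.0275,.082],np.pi-.575))
```

```text
[0.59766818 0.02500809 0.16810658] [-0.092  0.395 -0.039  1.14  -0.     0.49 ] (array([-0.0009,  0.0066,  0.1722]), array([-0.0004, -0.0005, -0.0012]), np.float64(2.5591))
```

Emit:
carry_out(
  increments=[
    [[0, 0, 0.04, 0, 0, 0], [0, 0, 0.1, 0, 0, 0], [0, 0, 0.14, 0, 0, 0], [0, 0, 0.174, 0, 0, 0], [0, 0, 0.174, 0, 0, 0]],
  ],
)

```text
clock: 3.4
tcp_pos: [0.5981, 0.024, 0.0823]
orientation: [-0.001, 0.288, 0.958, -0.0]
wrist_force: [-0.6, 0.7, 0.0]
finger_gap: 0.0854
grip_force: 0.0
```

Run:
```python
from h import *
from workcell import env
d=env.read_camera("side");np.savez("side1.npz",**d)
s=env.get_state();print(s["tcp_pos"],s["joint_pos"].round(3),plan(s,[.5995,.0275,.082],np.pi-.575),s["wrist_force"])
cv2.imwrite("pics/s1.png",cv2.resize(d["frame"][110:290,200:420],None,fx=3,fy=3))
```

```text
[0.59889164 0.02415196 0.08320278] [-0.093  0.457 -0.165  0.948 -0.     0.49 ] (array([0.0027, 0.0063, 0.0024]), array([-0.    ,  0.    , -0.0013]), np.float64(2.5582)) [-0.13649515 -0.40976334  0.24198973]
```

View pics/s1.png

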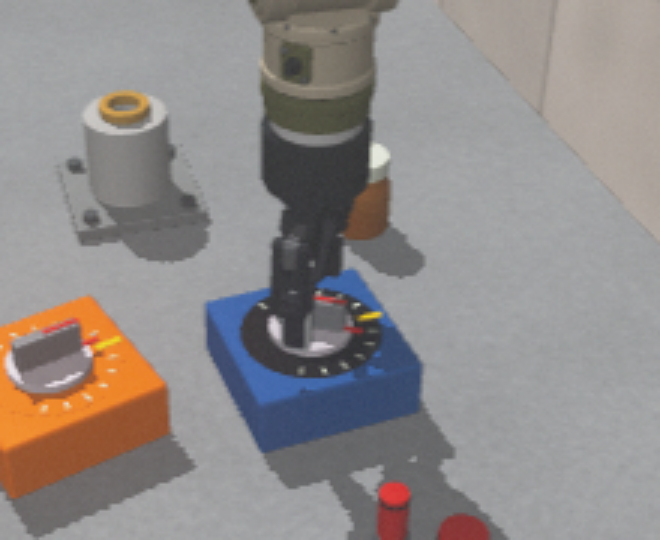

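The fingers straddle the grey bar at crop pixels (275–345, 250–345). I'll correct the 3 mm offset while closing.

Emit:
carry_out(
  increments=[
    [[0.0027, 0.0063, 0, 0, 0, -0.001], [0.0027, 0.0063, 0, 0, 0, -0.001], [0.0027, 0.0063, 0, 0, 0, -0.001], [0.0027, 0.0063, 0, 0, 0, -0.001], [0.0027, 0.0063, 0, 0, 0, -0.001]],
  ],
  jaw=1,
  squeeze=40,
)

```text
clock: 4.08
tcp_pos: [0.6004, 0.0291, 0.0832]
orientation: [0.001, 0.284, 0.959, 0.001]
wrist_force: [1.3, 4.8, 1.2]
finger_gap: 0.0109
grip_force: 42.8
```

Emit:
carry_out(
  increments=[
    [[0, 0, 0, 0, 0, 0], [0, 0, 0, 0, 0, 0], [0, 0, 0, 0, 0, 0], [0, 0, 0, 0, 0, 0]],
  ],
)

```text
clock: 4.58
tcp_pos: [0.6004, 0.0291, 0.0832]
orientation: [0.001, 0.284, 0.959, 0.001]
wrist_force: [1.9, 4.9, 1.5]
finger_gap: 0.0104
grip_force: 42.9
```

Run:
```python
from h import *
from workcell import env
s=env.get_state();print(s["tcp_pos"],s["joint_pos"].round(3),plan(s,[.5995,.0275,.082],np.pi+.055),s["wrist_force"],s["finger_gap"],s["grip_force"])
```

```text
[0.60039102 0.02912908 0.08323183] [-0.086  0.459 -0.162  0.948  0.002  0.489] (array([-0.0003, -0.0037,  0.0025]), array([ 0.0003,  0.0002, -0.1003]), np.float64(2.5665)) [1.91210904 4.89495837 1.52896509] 0.010395914149669413 42.86704123020172
```

Emit:
carry_out(
  increments=[
    [[0, 0, 0, 0, 0, -0.023], [0, 0, 0, 0, 0, -0.046], [0, 0, 0, 0, 0, -0.072], [0, 0, 0, 0, 0, -0.1], [0, 0, 0, 0, 0, -0.1]],
  ],
)

```text
clock: 5.2
tcp_pos: [0.6006, 0.0299, 0.0832]
orientation: [0.001, -0.028, 1.0, 0.001]
wrist_force: [2.6, 7.7, 1.4]
finger_gap: 0.0112
grip_force: 42.8
```

Emit:
carry_out(
  increments=[
    [[0, 0, 0, 0, 0, 0], [0, 0, 0, 0, 0, 0], [0, 0, 0, 0, 0, 0]],
  ],
)

```text
clock: 5.58
tcp_pos: [0.6007, 0.0298, 0.0832]
orientation: [0.001, -0.027, 1.0, 0.001]
wrist_force: [2.1, 7.9, 1.2]
finger_gap: 0.0111
grip_force: 42.8
```

Emit:
carry_out(
  increments=[
    [[0, 0, 0, 0, 0, 0], [0, 0, 0, 0, 0, 0], [0, 0, 0, 0, 0, 0], [0, 0, 0, 0, 0, 0], [0, 0, 0, 0, 0, 0]],
  ],
  jaw=0,
)

```text
clock: 6.2
tcp_pos: [0.5997, 0.0281, 0.0828]
orientation: [0.0, -0.026, 1.0, -0.0]
wrist_force: [0.5, 0.0, -0.4]
finger_gap: 0.0851
grip_force: 0.0
```

Emit:
carry_out(
  increments=[
    [[0, 0, -0.06, 0, 0, 0], [0, 0, -0.15, 0, 0, 0], [0, 0, -0.25, 0, 0, 0], [0, 0, -0.34, 0, 0, 0], [0, 0, -0.34, 0, 0, 0]],
  ],
)

```text
clock: 6.82
tcp_pos: [0.6018, 0.0281, 0.2574]
orientation: [0.004, -0.026, 1.0, -0.001]
wrist_force: [-0.5, -0.3, 0.8]
finger_gap: 0.0848
grip_force: 0.0
```

Run:
```python
from h import *
from workcell import env
s=env.get_state();print(s["clock"],s["tcp_pos"],s["joint_pos"].round(3))
d=env.read_camera("side");np.savez("side2.npz",**d)
P=cloud(d);near=np.hypot(P[...,0]-.598,P[...,1]-.027)
m=(near<.04)&(P[...,2]>.0785)&(P[...,2]<.09); v,u=np.nonzero(m)
w=px2w(d,np.c_[u,v],.083)[:,:2]; r=cv2.minAreaRect(w.astype(np.float32)); e=np.linalg.eigh(np.cov(w.T))[1][:,1]
print(len(u),w.mean(0).round(4),r,"bar deg",np.degrees(np.arctan2(*(e*np.sign(e[0]))[::-1])).round(1))
cv2.imwrite("pics/s2.png",cv2.resize(d["frame"][170:270,250:360],None,fx=5,fy=5,interpolation=cv2.INTER_CUBIC))
```

```text
6.825 [0.60182228 0.02808064 0.25741462] [-0.086  0.359  0.129  1.332 -0.    -0.139]
99 [0.5998 0.0268] ((0.5997983813285828, 0.02688532881438732), (0.05197545886039734, 0.015081115998327732), 2.929314613342285) bar deg 2.7
```

View pics/s2.png

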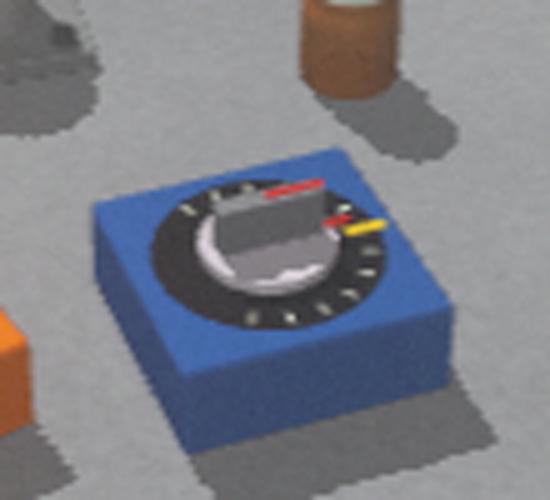

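The pointer (crop 337,221) is in line with the yellow mark (365,228), allowing for its 8 mm higher position. The bar is at 2.8° and the unit at 3.2°, so the dial is good. Next, the probe.

Emit:
carry_out(
  increments=[
    [[0.01, -0.08, 0, 0, 0, 0.029], [0.02, -0.18, 0, 0, 0, 0.058], [0.03, -0.28, 0, 0, 0, 0.087], [0.04, -0.38, 0, 0, 0, 0.116], [0.05, -0.46, 0, 0, 0, 0.145]],
  ],
)

```text
clock: 7.5
tcp_pos: [0.5857, -0.2044, 0.2505]
orientation: [-0.002, 0.419, 0.908, -0.0]
wrist_force: [0.4, 0.2, 0.3]
finger_gap: 0.0852
grip_force: 0.0
```

Run:
```python
from h import *
from workcell import env
s=env.get_state();print(s["tcp_pos"],s["joint_pos"].round(3),plan(s,[.579,-.2825,.25],1.35))
```

```text
[ 0.58569177 -0.20440515  0.25049093] [-0.465  0.406  0.181  1.349 -0.     0.401] (array([-0.1103, -0.1114,  0.0008]), array([-0.0004, -0.0003,  0.1474]), np.float64(2.2761))
```

Emit:
carry_out(
  increments=[
    [[-0.03, -0.03, 0, 0, 0, 0.0295], [-0.06, -0.06, 0, 0, 0, 0.059], [-0.09, -0.09, 0, 0, 0, 0.0885], [-0.11, -0.111, 0, 0, 0, 0.118], [-0.11, -0.111, 0, 0, 0, 0.1475]],
  ],
)

```text
clock: 8.12
tcp_pos: [0.5797, -0.2816, 0.2502]
orientation: [-0.002, 0.781, 0.624, -0.001]
wrist_force: [0.1, 0.6, 0.0]
finger_gap: 0.0848
grip_force: 0.0
```

Emit:
carry_out(
  increments=[
    [[0, 0, 0, 0, 0, 0], [0, 0, 0, 0, 0, 0]],
  ],
)

```text
clock: 8.38
tcp_pos: [0.5803, -0.2802, 0.2517]
orientation: [-0.001, 0.778, 0.629, -0.0]
wrist_force: [-0.2, -0.4, 0.3]
finger_gap: 0.0855
grip_force: 0.0
```

Run:
```python
from h import *
from workcell import env
s=env.get_state();print(s["tcp_pos"],s["joint_pos"].round(3),plan(s,[.579,-.2825,.136],1.35))
```

```text
[ 0.58033725 -0.28023348  0.25167872] [-0.574  0.455  0.258  1.376 -0.     1.208] (array([-0.0051, -0.0013,  0.2314]), array([-0.0003, -0.0001,  0.0015]), np.float64(1.3595))
```

Emit:
carry_out(
  increments=[
    [[-0.005, -0.001, 0.05, 0, 0, 0.0015], [-0.005, -0.001, 0.12, 0, 0, 0.0015], [-0.005, -0.001, 0.18, 0, 0, 0.0015], [-0.005, -0.001, 0.231, 0, 0, 0.0015], [-0.005, -0.001, 0.231, 0, 0, 0.0015]],
  ],
)

```text
clock: 9.0
tcp_pos: [0.5781, -0.2816, 0.1347]
orientation: [-0.002, 0.781, 0.625, -0.001]
wrist_force: [0.8, -0.1, -0.6]
finger_gap: 0.0854
grip_force: 0.0
```

Run:
```python
from h import *
from workcell import env
d=env.read_camera("side");np.savez("side3.npz",**d)
s=env.get_state();print(s["tcp_pos"],plan(s,[.579,-.2825,.136],1.35),s["wrist_force"])
cv2.imwrite("pics/s3.png",cv2.resize(d["frame"][200:400,260:480],None,fx=3,fy=3))
```

```text
[ 0.57912815 -0.28229506  0.13656531] (array([-0.0005, -0.0002,  0.0011]), array([-0.0003, -0.0001, -0.0002]), np.float64(1.3486)) [-0.05061111  0.08129154  0.73882178]
```

View pics/s3.png

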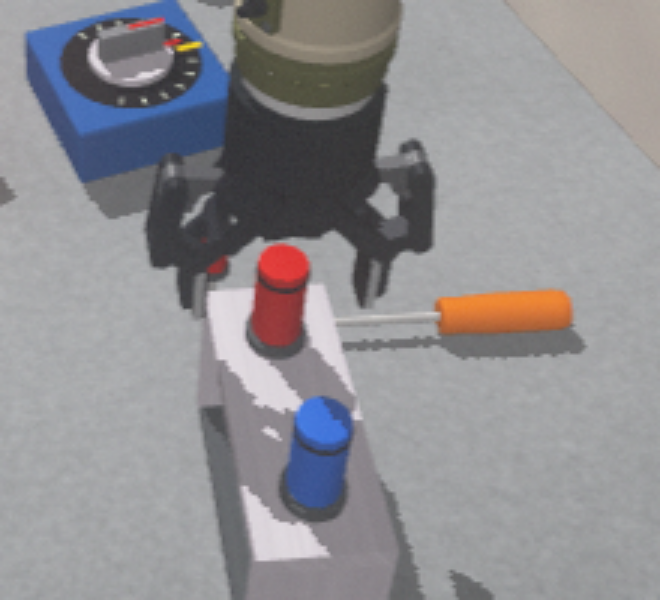

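The red handle (crop 280,300) is centred between the open fingertips (190,310) and (370,305). Closing.

Emit:
carry_out(
  increments=[
    [[0, 0, 0, 0, 0, 0], [0, 0, 0, 0, 0, 0], [0, 0, 0, 0, 0, 0], [0, 0, 0, 0, 0, 0], [0, 0, 0, 0, 0, 0]],
  ],
  jaw=1,
  squeeze=60,
)

```text
clock: 9.68
tcp_pos: [0.5802, -0.2833, 0.1384]
orientation: [0.001, 0.782, 0.624, 0.0]
wrist_force: [-0.3, 0.7, 5.2]
finger_gap: 0.0267
grip_force: 59.0
```

Emit:
carry_out(
  increments=[
    [[0, 0, 0, 0, 0, 0], [0, 0, 0, 0, 0, 0], [0, 0, 0, 0, 0, 0]],
  ],
)

```text
clock: 10.05
tcp_pos: [0.5801, -0.2833, 0.1383]
orientation: [0.001, 0.782, 0.624, 0.0]
wrist_force: [-0.8, -0.0, 4.8]
finger_gap: 0.0267
grip_force: 59.0
```

Emit:
carry_out(
  increments=[
    [[0, 0, -0.04, 0, 0, 0], [0, 0, -0.09, 0, 0, 0], [0, 0, -0.15, 0, 0, 0], [0, 0, -0.21, 0, 0, 0], [0, 0, -0.27, 0, 0, 0]],
  ],
)

```text
clock: 10.68
tcp_pos: [0.5793, -0.2828, 0.2724]
orientation: [-0.001, 0.782, 0.624, -0.0]
wrist_force: [-0.2, -0.3, -1.2]
finger_gap: 0.0269
grip_force: 59.1
```

Emit:
carry_out(
  increments=[
    [[0, 0, -0.04, 0, 0, 0], [0, 0, -0.04, 0, 0, 0], [0, 0, -0.04, 0, 0, 0], [0, 0, -0.04, 0, 0, 0]],
  ],
)

```text
clock: 11.18
tcp_pos: [0.5792, -0.2827, 0.2906]
orientation: [-0.001, 0.782, 0.624, -0.0]
wrist_force: [0.6, 0.0, -1.5]
finger_gap: 0.0266
grip_force: 59.2
```

Run:
```python
from h import *
from workcell import env
d=env.read_camera("side");np.savez("side4.npz",**d)
s=env.get_state();print(s["tcp_pos"],s["orientation"],plan(s,[.525,.322,.292],1.35),s["wrist_force"])
P=cloud(d);m=mask(d,"red")&(np.hypot(P[...,0]-.58,P[...,1]+.283)<.05)
print(m.sum(),P[m].mean(0) if m.any() else 0)
m=mask(d,"yellow")&(np.hypot(P[...,0]-.58,P[...,1]+.283)<.05);print(m.sum(),P[m].mean(0) if m.any() else 0)
```

```text
[ 0.57923517 -0.28269912  0.29082755] [-1.12976800e-03  7.81695661e-01  6.23658926e-01 -4.02294260e-04] (array([ 1.1551e+00, -3.7440e-01, -6.0000e-04]), array([-0.0004, -0.0001, -0.0005]), np.float64(1.3468)) [-0.6341434   0.24769477 -1.64434209]
575 [ 0.57674661 -0.28913472  0.2923766 ]
11 [ 0.57758565 -0.28469716  0.21225575]
```

Emit:
carry_out(
  increments=[
    [[0.06, -0.019, 0, 0, 0, 0], [0.15, -0.0486, 0, 0, 0, 0], [0.25, -0.081, 0, 0, 0, 0], [0.35, -0.1135, 0, 0, 0, 0], [0.45, -0.146, 0, 0, 0, 0]],
  ],
)

```text
clock: 11.85
tcp_pos: [0.5579, -0.0457, 0.2917]
orientation: [-0.0, 0.782, 0.624, -0.0]
wrist_force: [0.9, -0.0, -2.4]
finger_gap: 0.0266
grip_force: 59.3
```

Emit:
carry_out(
  increments=[
    [[0.1, -0.0324, 0, 0, 0, 0], [0.2, -0.0648, 0, 0, 0, 0], [0.3, -0.0972, 0, 0, 0, 0], [0.4, -0.1297, 0, 0, 0, 0], [0.48, -0.1556, 0, 0, 0, 0]],
  ],
)

```text
clock: 12.48
tcp_pos: [0.5351, 0.2059, 0.2917]
orientation: [-0.0, 0.781, 0.624, -0.0]
wrist_force: [0.9, 0.0, -1.1]
finger_gap: 0.0269
grip_force: 59.3
```

Run:
```python
from h import *
from workcell import env
s=env.get_state();print(s["tcp_pos"],s["joint_pos"].round(3),plan(s,[.525,.3235,.29],1.347),s["wrist_force"])
```

```text
[0.53514614 0.20587567 0.29170827] [0.227 0.304 0.134 1.401 0.    2.021] (array([ 0.2249, -0.0718,  0.0034]), array([-0.0001,  0.0001,  0.0001]), np.float64(1.3479)) [ 0.85944529  0.00331858 -1.07977521]
```

Emit:
carry_out(
  increments=[
    [[0.06, -0.019, 0, 0, 0, 0], [0.12, -0.038, 0, 0, 0, 0], [0.17, -0.054, 0, 0, 0, 0], [0.21, -0.067, 0, 0, 0, 0], [0.225, -0.072, 0, 0, 0, 0]],
  ],
)

```text
clock: 13.1
tcp_pos: [0.5255, 0.3225, 0.2917]
orientation: [-0.0, 0.781, 0.624, -0.0]
wrist_force: [-0.4, 0.3, -0.7]
finger_gap: 0.0267
grip_force: 59.3
```

Emit:
carry_out(
  increments=[
    [[0, 0, 0.03, 0, 0, 0], [0, 0, 0.06, 0, 0, 0], [0, 0, 0.07, 0, 0, 0], [0, 0, 0.07, 0, 0, 0], [0, 0, 0.07, 0, 0, 0]],
  ],
)

```text
clock: 13.72
tcp_pos: [0.5261, 0.3214, 0.2577]
orientation: [0.0, 0.782, 0.623, 0.0]
wrist_force: [-0.9, -0.3, -1.6]
finger_gap: 0.0267
grip_force: 59.3
```

Run:
```python
from h import *
from workcell import env
s=env.get_state();print(s["clock"],s["tcp_pos"],s["orientation"].round(4))
o=np.zeros((560,800,3),np.uint8)
for i,c in enumerate(("side","top")):
    d=env.read_camera(c);np.savez(f"{c}5.npz",**d)
    K,R,t=d["intrinsics"],d["R"],d["t"]; uv=K@(R@np.array([.525,.322,.13])+t); u,v=(uv[:2]/uv[2]).astype(int);print(c,u,v)
    o[:,i*400:i*400+400]=cv2.resize(d["frame"][max(v-60,0):max(v-60,0)+112,u-40:u+40],(400,560),interpolation=cv2.INTER_CUBIC)
cv2.imwrite("pics/s5.png",o)
```

```text
13.725 [0.52611529 0.32135113 0.25769714] [2.000e-04 7.818e-01 6.235e-01 3.000e-04]
side 240 134
top 156 222
```

View pics/s5.png

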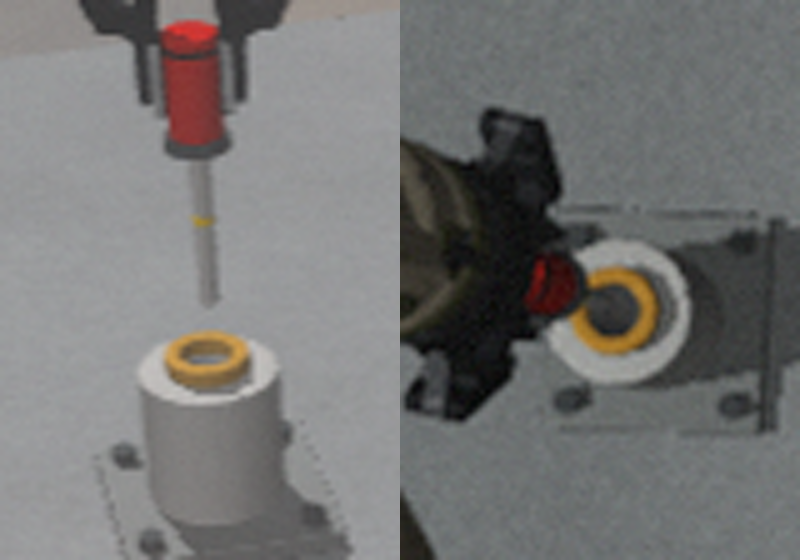

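Side view: the probe hangs upright over the bush, with its tip at crop (210,303) and the bush centre at (207,355). The top view shows only part of the handle. I'll now measure the axis and the bush in the same camera.

```bash
cat > meas.py <<'E'
from h import *
from scipy.optimize import least_squares
def stem(d,xy,zlo,zhi):
    P=cloud(d);o=-d["R"].T@d["t"];z=P[...,2]
    m=(d["z_map"]>0)&(np.hypot(P[...,0]-xy[0],P[...,1]-xy[1])<.014)&(z>zlo)&(z<zhi)
    C=[]
    for r in np.unique(np.nonzero(m)[0]):
        u=np.nonzero(m[r])[0]
        if 3<=len(u)<=9:
            uc=u.mean(); p=px2w_axis(d,(uc,r),o,np.median(P[r,u[1:-1]],axis=0)); C.append(p)
    C=np.array(C); k=[np.polyfit(C[:,2]-.15,C[:,i],1) for i in(0,1)]
    return k,len(C),C
def px2w_axis(d,uv,o,p):
    ray=np.linalg.inv(d["intrinsics"])@np.r_[uv,1]; ray=d["R"].T@ray
    h=np.hypot(*ray[:2]); s=np.dot(p-o,ray)/ray.dot(ray)+.0047/h   # on to the axis
    return o+ray*s
def bush(d,xy):
    P=cloud(d);m=(d["z_map"]>0)&(np.hypot(P[...,0]-xy[0],P[...,1]-xy[1])<.06)
    br=mask(d,"brass")&m; v,u=np.nonzero(br); hull=cv2.convexHull(np.c_[u,v].astype(np.int32))[:,0]
    # silhouette of brass cylinder r=.023 z .09-.1 ; fit by hull points' distance to projected hull
    K,R,t=d["intrinsics"],d["R"],d["t"];a=np.linspace(0,2*np.pi,60)
    def res(c):
        X=np.vstack([np.c_[c[0]+.023*np.cos(a),c[1]+.023*np.sin(a),np.full(60,z)] for z in(.09,.1)])
        q=(X@R.T+t)@K.T;q=(q[:,:2]/q[:,2:]).astype(np.float32);H=cv2.convexHull(q)
        return [cv2.pointPolygonTest(H,(float(p[0]),float(p[1])),True)for p in hull]
    s=least_squares(res,xy,diff_step=1e-3);return s.x,np.abs(res(s.x)).mean(),len(u)
E
python3 - <<'E'
from meas import *
for c,i in(("side",0),("side",5),("top",0)): print(c,i,"bush",bush(load(c,i),[.525,.322]))
k,n,C=stem(load("side",5),[.5245,.319],.136,.215)
print("axis at z=.15",k[0][1],k[1][1],"tilt",k[0][0],k[1][0],n)
d=load("side",5);P=cloud(d);m=mask(d,"yellow")&(np.hypot(P[...,0]-.525,P[...,1]-.32)<.03)&(P[...,2]>.14);v,u=np.nonzero(m);print("mark",u.mean(),v.mean(),P[m].mean(0),m.sum())
E
```

```text
side 0 bush (array([0.52458137, 0.3260789 ]), np.float64(0.7409465411995837), 128)
side 5 bush (array([0.53100897, 0.36313243]), np.float64(6.207910112876974), 133)
top 0 bush (array([0.52420248, 0.3257041 ]), np.float64(0.5571009437144544), 170)
axis at z=.15 0.5278153757015556 0.32285470842233394 tilt -0.006795312620048122 0.0022174259306227953 27
mark 240.0 118.0 [0.52548136 0.31920165 0.17895482] 3
```

```bash
cat >> meas.py <<'E'
S=6
def poly(d,pts,o):
    q=(pts@d["R"].T+d["t"])@d["intrinsics"].T;q=q[:,:2]/q[:,2:]; return ((q-o+.5)*S-.5)
def circ(x,y,z,r): a=np.linspace(0,2*np.pi,72);return np.c_[x+r*np.cos(a),y+r*np.sin(a),np.full(72,z)]
def bush2(d,xy,W=24,show=None):
    c=np.array(poly(d,np.array([[*xy,.097]]),np.zeros(2)))[0]/S; o=(c-W).astype(int)
    f=d["frame"][o[1]:o[1]+2*W,o[0]:o[0]+2*W]; f=cv2.resize(f,None,fx=S,fy=S,interpolation=cv2.INTER_CUBIC)
    M=mask({"frame":f},"brass"); n,l,st,_=cv2.connectedComponentsWithStats(M.astype(np.uint8)); M=l==1+st[1:,4].argmax()
    def pred(x,y):
        A=np.zeros(M.shape,np.uint8);B=A.copy();C=A.copy()
        cv2.fillPoly(A,[cv2.convexHull(np.vstack([poly(d,circ(x,y,z,.023),o)for z in(.09,.1)]).astype(np.int32))],1)
        for X,z in((B,.09),(C,.1)): cv2.fillPoly(X,[poly(d,circ(x,y,z,.014),o).astype(np.int32)],1)
        return (A>0)&~((B>0)&(C>0))
    best=max(((p:=pred(x,y),(p&M).sum()/(p|M).sum(),x,y)[1:] for x in xy[0]+np.arange(-.008,.0081,.0005) for y in xy[1]+np.arange(-.008,.0081,.0005)))
    return np.round(best,4)
def probe(d,xy,tip,rng=.008):
    "lateral fit of stem+collar silhouette via depth mask, tip height known"
    P=cloud(d);
    m=(d["z_map"]>0)&(np.hypot(P[...,0]-xy[0],P[...,1]-xy[1])<.04)&(P[...,2]>tip-.01)&(P[...,2]<tip+.1)
    v,u=np.nonzero(m);o=np.array([u.min()-8,v.min()-8]);h,w=v.max()-o[1]+8,u.max()-o[0]+8
    M=cv2.resize(m[o[1]:o[1]+h,o[0]:o[0]+w].astype(np.float32),None,fx=S,fy=S)>.5
    def pred(x,y):
        A=np.zeros(M.shape,np.uint8)
        for r,a,b in((.005,0,.09),(.017,.09,.096)):
            cv2.fillPoly(A,[cv2.convexHull(np.vstack([poly(d,circ(x,y,tip+z,r),o)for z in(a,b)]).astype(np.int32))],1)
        return A>0
    W=np.arange(-rng,rng+1e-6,.0005)
    K=np.zeros(M.shape,bool);K[:]=True
    best=max((((p:=pred(x,y))&M).sum()/(p|M).sum(),x,y) for x in xy[0]+W for y in xy[1]+W)
    return np.round(best,4)
E
python3 - <<'E'
from meas import *
for c,i in(("side",0),("side",2),("side",5),("top",0),("top",5)): print(c,i,"bush",bush2(load(c,i),[.525,.323]))
print("probe",probe(load("side",5),[.527,.322],.2577-.1283))
print("probe",probe(load("side",4),[.579,-.283],.2908-.1283),"tcp .5792 -.2827")
E
```

```text
side 0 bush [0.7677 0.5245 0.3275]
side 2 bush [0.7694 0.525  0.3275]
side 5 bush [0.7734 0.524  0.3265]
top 0 bush [0.8387 0.524  0.3265]
top 5 bush [0.7571 0.5245 0.3265]
probe [0.7714 0.5275 0.321 ]
probe [ 0.6348  0.58   -0.282 ] tcp .5792 -.2827
```

Run:
```python
from meas import *
import meas
out=[]
meas.S=10
for c,i,W in(("top",0,(20,20)),("side",5,(20,30))):
    d=load(c,i); ctr=poly(d,np.array([[.525,.3235,.097 if c=="top" else .125]]),np.zeros(2))[0]/10;o=(ctr-W).astype(int)
    f=cv2.resize(d["frame"][o[1]:o[1]+2*W[1],o[0]:o[0]+2*W[0]],None,fx=10,fy=10,interpolation=cv2.INTER_NEAREST)
    for x,y,col in((.5242,.3268,(0,255,0)),(.5249,.3225,(255,0,255))):
        for r,z in((.014,.1),(.023,.1),(.038,.09)): cv2.polylines(f,[poly(d,circ(x,y,z,r),o).astype(np.int32)],True,col,1)
    if c=="side":
        t=.2577-.1283
        for r,z in((.005,t),(.005,t+.05),(.017,t+.09)):cv2.polylines(f,[poly(d,circ(.5275,.321,z,r),o).astype(np.int32)],True,(255,255,0),1)
    out.append(cv2.copyMakeBorder(f,0,600-f.shape[0],0,0,cv2.BORDER_CONSTANT))
cv2.imwrite("pics/ov.png",np.hstack(out))
```

```text
(no output)
```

View pics/ov.png

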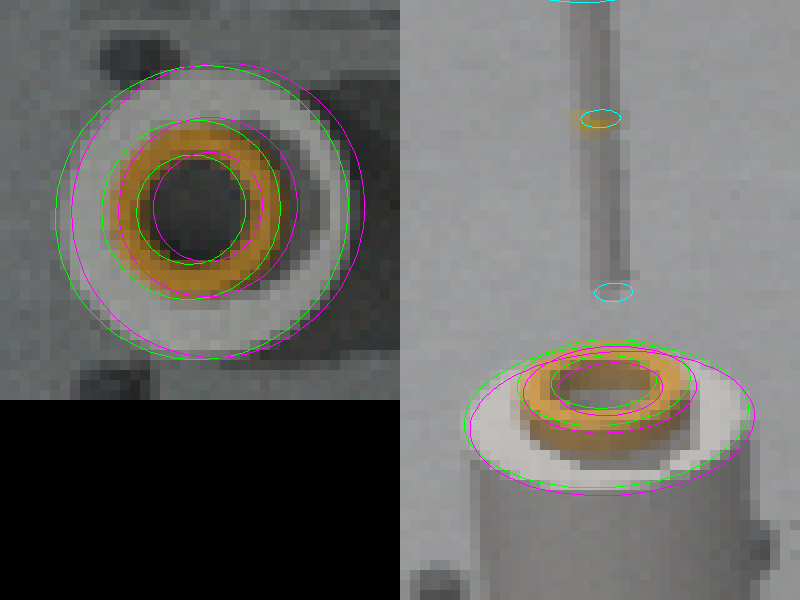

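Top view: the right-hand brass and hole edges match the green circle (x≈280 and 245), and the left edges are about one pixel inside it. Side view: brass spans 520–692, also matching green. That puts the bore at about (0.5243, 0.3260). The stem tip at side (611,292) is about 2 mm off in x and 4 mm off in y from it, so I'll correct that before lowering.

Emit:
carry_out(
  increments=[
    [[0.0068, -0.006, 0, 0, 0, 0], [0.0068, -0.006, 0, 0, 0, 0], [0.0068, -0.006, 0, 0, 0, 0], [0.0068, -0.006, 0, 0, 0, 0]],
  ],
)

```text
clock: 14.32
tcp_pos: [0.5236, 0.3256, 0.2572]
orientation: [0.0, 0.782, 0.624, -0.0]
wrist_force: [0.1, -0.1, -2.2]
finger_gap: 0.0266
grip_force: 59.3
```

Run:
```python
from meas import *
from workcell import env
d=env.read_camera("side");np.savez("side6.npz",**d)
s=env.get_state();print(s["clock"],s["tcp_pos"],s["qvel"].round(4),plan(s,[.5241,.3255,.1783],1.347))
k,n,C=stem(d,[.5245,.323],.136,.215);print(k,n);print(probe(d,[.525,.325],s["tcp_pos"][2]-.1283))
```

```text
14.375 [0.5236661  0.32556934 0.25724582] [ 0.0012  0.0006 -0.0001 -0.0007  0.0004 -0.0006] (array([1.000e-04, 9.000e-04, 1.579e-01]), array([ 0.,  0., -0.]), np.float64(1.3468))
[array([-0.0104464 ,  0.52536605]), array([-0.0194013 ,  0.32731799])] 27
[0.7522 0.525  0.325 ]
```

Emit:
carry_out(
  increments=[
    [[0, 0, 0.015, 0, 0, 0], [0, 0, 0.035, 0, 0, 0], [0, 0, 0.055, 0, 0, 0], [0, 0, 0.075, 0, 0, 0], [0, 0, 0.09, 0, 0, 0]],
  ],
)

```text
clock: 15.0
tcp_pos: [0.5234, 0.3254, 0.2112]
orientation: [-0.0, 0.782, 0.624, -0.0]
wrist_force: [-1.2, 0.6, -2.2]
finger_gap: 0.0267
grip_force: 59.3
```

Emit:
carry_out(
  increments=[
    [[0, 0, 0.015, 0, 0, 0], [0, 0, 0.03, 0, 0, 0], [0, 0, 0.045, 0, 0, 0], [0, 0, 0.055, 0, 0, 0], [0, 0, 0.058, 0, 0, 0]],
  ],
)

```text
clock: 15.62
tcp_pos: [0.5235, 0.3255, 0.1828]
orientation: [-0.0, 0.782, 0.624, -0.0]
wrist_force: [0.0, 0.7, -2.6]
finger_gap: 0.0268
grip_force: 59.3
```

Emit:
carry_out(
  increments=[
    [[0, 0, 0, 0, 0, 0], [0, 0, 0, 0, 0, 0], [0, 0, 0, 0, 0, 0]],
  ],
)

```text
clock: 16.0
tcp_pos: [0.5238, 0.3257, 0.1835]
orientation: [0.0, 0.782, 0.624, 0.0]
wrist_force: [0.2, -0.3, -1.7]
finger_gap: 0.0264
grip_force: 59.3
```

Run:
```python
from meas import *
import meas
from workcell import env
d=env.read_camera("side");np.savez("side7.npz",**d)
s=env.get_state();print(s["clock"],s["tcp_pos"],plan(s,[.5241,.3255,.1783],1.347),s["wrist_force"])
tip=s["tcp_pos"][2]-.1283
meas.S=12
o=(poly(d,np.array([[.525,.3235,.125]]),np.zeros(2))[0]/12-[25,25]).astype(int)
f=cv2.resize(d["frame"][o[1]:o[1]+50,o[0]:o[0]+50],None,fx=12,fy=12,interpolation=cv2.INTER_NEAREST);g=f.copy()
for r in(.014,.023):cv2.polylines(f,[poly(d,circ(.5244,.326,.1,r),o).astype(np.int32)],True,(0,255,0),1)
for r,z in((.005,tip+.052),(.005,tip+.048),(.017,tip+.09)):cv2.polylines(f,[poly(d,circ(.525,.326,z,r),o).astype(np.int32)],True,(255,255,0),1)
cv2.imwrite("pics/fin.png",f)
```

```text
16.05 [0.52377906 0.32560773 0.18350304] (array([-0.0001,  0.0007,  0.0104]), array([ 0.0001, -0.    , -0.    ]), np.float64(1.3468)) [ 0.50908563 -0.44971802 -2.32014368]
```

View pics/fin.png

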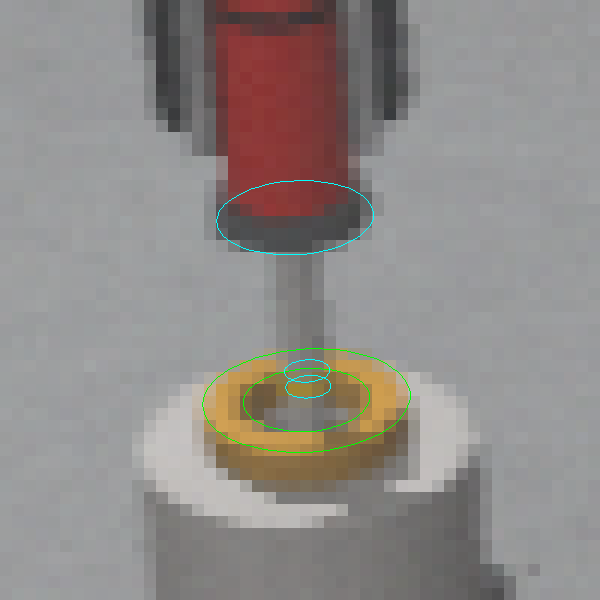

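The ring sits inside the rim at (303,388), where predicted. The stem centre is at x≈302 and the bore centre at x≈306, so the stem is under 1 mm off. Lowering the last 5 mm.

Emit:
carry_out(
  increments=[
    [[0, 0.001, 0.004, 0, 0, 0], [0, 0.001, 0.008, 0, 0, 0], [0, 0.001, 0.0104, 0, 0, 0], [0, 0.001, 0.0104, 0, 0, 0], [0, 0.001, 0.0104, 0, 0, 0]],
  ],
)

```text
clock: 16.68
tcp_pos: [0.5241, 0.3255, 0.1781]
orientation: [0.0, 0.782, 0.624, -0.0]
wrist_force: [-0.3, 0.1, -1.7]
finger_gap: 0.0268
grip_force: 59.3
```

Emit:
carry_out(
  increments=[
    [[0, 0, 0, 0, 0, 0], [0, 0, 0, 0, 0, 0], [0, 0, 0, 0, 0, 0], [0, 0, 0, 0, 0, 0]],
  ],
)

```text
clock: 17.18
tcp_pos: [0.5241, 0.3255, 0.1781]
orientation: [0.0, 0.782, 0.624, -0.0]
wrist_force: [0.2, -0.7, -1.6]
finger_gap: 0.0269
grip_force: 59.3
```

Run:
```python
from meas import *
import meas
from workcell import env
d=env.read_camera("side")
s=env.get_state();print(s["clock"],s["tcp_pos"],s["wrist_force"],s["qvel"].round(4))
tip=s["tcp_pos"][2]-.1283
meas.S=12
o=(poly(d,np.array([[.525,.3235,.125]]),np.zeros(2))[0]/12-[25,25]).astype(int)
f=cv2.resize(d["frame"][o[1]:o[1]+50,o[0]:o[0]+50],None,fx=12,fy=12,interpolation=cv2.INTER_NEAREST)
for r in(.005,.014,.023):cv2.polylines(f,[poly(d,circ(.5244,.326,.1,r),o).astype(np.int32)],True,(0,255,0),1)
cv2.imwrite("pics/fin2.png",f)
```

```text
17.225 [0.52412108 0.32544178 0.17803633] [-0.20469204 -0.81704685 -1.13479665] [-0.0013  0.0013 -0.0006  0.0008  0.0006 -0.0011]
```

View pics/fin2.png

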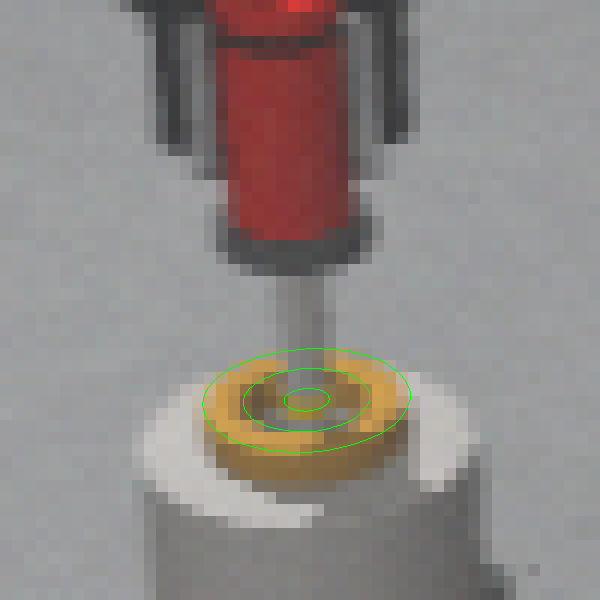

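The ring at (303,408) is at the rim level (predicted front edge y≈412), and the stem is centred in the bore with no contact force. Handing in.

```bash
python3 -c "
from workcell import env
print(env.hand_in())"
```

```text
the job is handed in; nothing more can be done
None
```

I handed the job in at about 17 s: the knob is within about 0.01 rad of zero and released. The probe is held upright and still, centred in the bore to about 1 mm, its yellow ring level with the top of the bush by the side camera; the wrist force showed no sign of contact, and no verdict came back.

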